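# Spacer between the brake pads, inboard pad held home

### The job

Two red brake calipers are set up on the bench with their pads standing loose in them. Pick up the yellow pad spacer and slide its block down between the two pads of the caliper whose pads stand far enough apart to take it, until the block is down level with the pads; do not force it into the other caliper, and leave that one's pads and the rest of the bench alone. Then use the spacer to push the inboard pad of the caliper it is in (the one on the steel bracket's side) back flat against its two pistons, and finish holding the spacer there, upright and with a firm, steady but not brutal push, so that I can drive the pad pins through.

Things in the scene. Friction and masses are not known exactly. Their poses are not given: they have to be found in the camera images.
- caliper_a: One of two alike red brake calipers, fixed on a dark steel bracket; 235 mm long (x), 210 mm over the foot plate (y), top 110 mm, nipples 122 mm. Origin on the bench under the middle of its pad window, z up; y is the axle direction, +y inboard: the side of the upright bracket plate. The two pads stand across y on ledges 52 mm up, tops at 104 mm (corner tabs 112). Either may be left or right.
- caliper_a_seat (a point): Point midway between caliper_a's two inboard piston faces, in their plane, 78 mm above the bench; axes as the caliper's. The pistons (38 mm across, 27 mm either side of it along x) do not give. The pad is home when its back lies flat on them: pad centre 8 mm to the -y side of this point.
- pad_a_in_mid (a point): Centre of caliper_a's inboard brake pad: loose, 112 mm long (x), 16 mm thick (y), 52 mm high, 0.28 kg (may vary); steel back on its +y, dark lining on its -y, each 8 mm from the centre. It slides along y on its ledges.
- pad_a_out_mid (a point): Centre of caliper_a's outboard pad, the same pad turned round: its own +y (steel back) points away from the bracket; lining face 8 mm from the centre, towards the other pad.
- caliper_b: The other caliper, same make and axes. In one of the two, pistons and pads stand in too far and only about 15 mm is left between the linings; in the other 28 to 33 mm. The window is open above, 116 mm long (x); below the gap it is open down to the bracket's foot plate, 8 mm above the bench.
- caliper_b_seat (a point): As caliper_a_seat, in caliper_b.
- pad_b_in_mid (a point): Centre of the inboard pad of caliper_b, as pad_a_in_mid.
- pad_b_out_mid (a point): Centre of the outboard pad of caliper_b, as pad_a_out_mid.
- spacer_tab (a point): Centre of the finger tab of the yellow plastic pad spacer, where it is grasped: 70 mm above its foot. Tab 44 mm wide (x), 18 mm thick (y), 52 mm high (z up). The spacer starts standing on the bench, 96 mm high in all, 0.11 kg (may vary).
- spacer_block (a point): Centre of the spacer's block, 48 mm straight below spacer_tab and 22 mm above the foot: 66 mm wide (x), 22 mm thick (y), 44 mm high (lowest 8 mm only 18 mm thick). With the block level with the pads this point is 78 to 82 mm above the bench.
- tape_yellow: Loose roll of yellow masking tape lying flat, 100 mm across, 24 mm high; leave it alone. Origin under its centre.
- tape_green: Loose roll of green tape, 92 mm across, 18 mm high; leave alone.
- thinner: Loose white squeeze bottle with red cap, 62 mm across, 175 mm high; leave alone.
- mixing_cup: Loose white paint mixing cup, 84 mm across the rim, 105 mm high; leave alone.
- sanding_block: Loose black sanding block, 122 x 68 x 34 mm; leave alone.
- drift: Loose steel pin drift, 140 mm long along its x, 14 mm thick, lying; leave alone. Origin under its middle.
- gun_cup: Loose steel spray-gun cup, 74 mm across, 112 mm high; leave alone.
Things that resemble listed ones, but are neither listed nor needed, are in the scene too. Leave any orange look-alike of the part that bears pad_a_in_mid alone.

How it is judged:
By the outcome, as a careful person would: the job done as asked, in the order asked, and still so for the second after the job is handed in, while the arm keeps its last pose, push and grip.
It also fails if it takes over 42 s, if anything falls off the work surface, if the arm or the gripper's body presses on something with over 40 N, if the wrist force passes 120 N, or if a joint passes its speed limit or range.

### The arm

A 6-joint arm with a two-finger parallel gripper is mounted at the origin on the work surface. World frame = base frame: x ahead of the robot, y to its left, z up, the work surface at z = 0. Lengths are in m, angles in rad, forces in N, time in s.
With the tool pointing down it reaches from about 0.35 to 0.775 m from the base axis. Payload 5.5 kg.
Tool frame: the origin (TCP) lies at the very end of the fingers, on their centre line; the grasp point (between the pads) lies 19 mm behind it; z points along the fingers, y is the line along which they close (so a half turn about z gives the same grasp; the last joint's range is limited). The gripper opens to 85 mm and grips with 20 to 120 N. Pads are 22 mm wide; open, the fingers measure 114 mm over their backs; the gripper's body (76 mm by 85 mm) begins 54 mm behind the grasp point. The pads swing forward as they close: fully open they stand 13 mm farther back than shut.
Start: joints at [-1.308, 0.313, 0.046, 1.304, 0, 1.431], TCP at [0.225, -0.529, 0.231] pointing down, gripper open.
Joint ranges: [-2.76, 2.76], [-0.86, 1.69], [-1.03, 1.26], [-2.2, 2.34], [-1.47, 1.5], [-3.14, 3.14]. Speed limits (rad/s): [2.57, 2.57, 3.14, 3.14, 3.14, 3.14].

### API

Orientations are given as a unit quaternion [w, x, y, z].
In Python, from workcell import env, cams, ticket, spotter gives the robot as it stands.
- The arm moves only by the tool jog_arm, never from a script. Its argument "increments" is a list that holds one entry, the list of rows, each a list of 7 numbers: the shift along the tool's x, y, z in units of 0.25 m (1.0 is 0.25 m), then the turn, a rotation vector about the tool's x, y, z in units of 180 degrees (1.0 is 180 degrees), then the closure in counts, from 0 (fully open) to 255 (shut). A call has 1 to 20 rows; each row shifts and turns the commanded pose from where the row before left it, along the tool's axes as they then stand; what a row does not reach is not made up. A row lasts 1/10 s, in which the tool goes at most 50 mm and 8.59 degrees, less where a joint would pass 70% of its speed; a pose out of reach is approached as far as the arm can. A call with a number of a shift or a turn outside -1 to 1 is refused whole. A call with a gripper value outside its range is refused whole. The fingers move at their own pace and stop on an object; "force" is the grip in N (left out, the last holds). Time passes only in rows, so rows that do not move let the fingers close. It gives the time, the measured TCP pose, the force, the opening and the grip force at its end, in the units of the state.
- env.get_state(): the state, without advancing time (a new reading comes with each control period).
- cams.read_camera(name): name is "side" or "top"; returns a dict with "pixels" (384x512x3 uint8, red, green, blue), "fx", "fy", "cx", "cy" (pixels), "xyz" and "attitude" of the camera in the world. Camera axes: x right, y down, z forward; pixel columns grow to the right and rows downward; lengths in m; the calibration is good to about 2 mm. A picture is of the moment at which its call begins. There is no depth.
- ticket.hand_in(): hands the job in; it is judged then, once.
Trained networks look in the newest picture that a camera, given by its name, has taken for a name from the list of things; names that differ only in an ending like _2 or _b are one class to them, and where a whole thing is asked for, a point or a joint stands for the part that bears it (a point fixed in the world has none). Each returns a list of dicts, best first, with "conf" (0 to 1); they miss things now and then, are a little off and sometimes report something else, mostly with a low value. They report only what shows in the picture. A call takes as long as a camera call. They do not tell look-alikes from the thing itself.
- spotter.find_in(target, camera): "uv" ([column, row] in pixels, amid what is visible of it).
- spotter.cut_out(target, camera): "region" (384x512 bool, what is visible of it) and "uv" ([column, row] in pixels, amid what is visible of it).
- spotter.landmark_of(target, camera): "uv" ([column, row] in pixels: a listed point, or the origin of a listed thing).
The state is a dict: "clock": time; "joint_pos": joint angles; "qvel": joint speeds; "tau": joint torques, N m; "tcp_pos": TCP position; "orientation": TCP orientation; "wrist_force": force on the tool from outside, world axes, zero at the start; "ft_torque": the same for the moment, N m; "finger_gap": finger opening in m; "grip_force": force on a finger pad.
Only numpy, scipy, OpenCV 4.12 (cv2) and the standard library are available. Lean on these libraries where they do the work, as an engineer would, in place of code of your own. Each camera call takes 0.05 s, during which the arm holds its last target. There are 200 camera calls.

## Working session

There is one attempt and no reset: what is moved stays moved. The work goes in short steps, Python scripts to look and compute and a tool call to move; the robot and the scene stay as the last step left them, time stands still between calls to the robot, and variables do not carry over. Pictures are saved under pics/ and viewed, at most 10 in all, crops included, and the job is handed in when it is done.

Besides the shell and the picture viewer there is one more tool, called after "Emit:" as name([rows], argument=value, ...), one row to a line, values as JSON. jog_arm: Moves the arm, as the interface text tells. Shifts and turns lie within -1 to 1; 1 stands for 0.25 m of shift or 180 degrees of turn. Its arguments: {"type":"object","properties":{"increments":{"type":"array"},"force":{"type":"number"}},"required":["increments"]}

```bash
mkdir -p pics; ls
cat > h.py <<'E'
import numpy as np, cv2
from scipy.spatial.transform import Rotation as R
from workcell import env, cams, ticket, spotter
def rot(a):
    a=np.array(a,float)
    if a.shape==(3,3): return a
    return R.from_quat([a[1],a[2],a[3],a[0]]).as_matrix()
def ray(c,uv):
    d=rot(c["attitude"])@np.array([(uv[0]-c["cx"])/c["fx"],(uv[1]-c["cy"])/c["fy"],1]); return np.array(c["xyz"]),d/np.linalg.norm(d)
def atz(c,uv,z):
    o,d=ray(c,uv); return o+d*(z-o[2])/d[2]
def tri(c1,u1,c2,u2):
    o1,d1=ray(c1,u1);o2,d2=ray(c2,u2)
    s=np.linalg.lstsq(np.c_[d1,-d2],o2-o1,rcond=None)[0]
    p,q=o1+d1*s[0],o2+d2*s[1]; return (p+q)/2,np.linalg.norm(p-q)
def proj(c,p):
    q=rot(c["attitude"]).T@(np.array(p)-np.array(c["xyz"])); return np.array([c["cx"]+c["fx"]*q[0]/q[2],c["cy"]+c["fy"]*q[1]/q[2]])
def save(c,n,s=1.5): cv2.imwrite("pics/"+n,cv2.resize(c["pixels"][:,:,::-1],None,fx=s,fy=s,interpolation=cv2.INTER_CUBIC))
E
python3 - <<'E'
from h import *
C={n:cams.read_camera(n) for n in("top","side")}
for n,c in C.items():
    save(c,n+"0.png"); print(n,c["xyz"],c["attitude"],c["fx"],c["cx"],c["cy"])
    for t in("caliper_a","caliper_a_seat","pad_a_in_mid","pad_a_out_mid","spacer_tab","spacer_block"):
        print(n,t,[(np.round(r["uv"],1).tolist(),round(r["conf"],2)) for r in spotter.landmark_of(t,n)])
print(env.get_state())
E
```

```text
pics
top [0.3326236  0.01975043 1.23412486] [-0.04785707  0.70647248 -0.70400265  0.05464988] 406.3794043392777 257.13391643587977 196.72253862855473
top caliper_a [([176.1, 192.3], 0.98), ([350.7, 200.9], 0.88), ([159.3, 193.3], 0.31)]
top caliper_a_seat [([162.9, 193.1], 0.66), ([348.9, 200.0], 0.45)]
top pad_a_in_mid [([334.7, 130.1], 0.67), ([165.0, 193.6], 0.59), ([151.7, 287.2], 0.56), ([105.2, 260.9], 0.49)]
top pad_a_out_mid [([181.2, 192.9], 0.79)]
top spacer_tab [([252.1, 178.1], 0.75)]
top spacer_block [([251.5, 183.9], 0.59)]
side [ 0.2590854  -1.134685    1.30923642] [-0.36750185  0.92272646 -0.10904822  0.04033305] 460.38997897765785 257.30424953973903 189.07803353285817
side caliper_a [([240.7, 157.2], 0.94), ([270.9, 260.2], 0.74)]
side caliper_a_seat []
side pad_a_in_mid [([237.5, 140.2], 0.66)]
side pad_a_out_mid [([329.2, 239.2], 0.53), ([243.0, 149.7], 0.41)]
side spacer_tab [([264.1, 184.6], 0.83)]
side spacer_block [([263.8, 196.1], 0.7)]
{'clock': 0.7, 'joint_pos': array([-1.30760377e+00,  3.13149254e-01,  4.60988084e-02,  1.30360023e+00,
        5.83967054e-06,  1.43119580e+00]), 'qvel': array([-0.00040896,  0.00146604, -0.00059623,  0.00097388,  0.00107835,
       -0.00052309]), 'tau': array([-6.38711062e-04, -4.80293262e+01,  2.98746228e+01, -2.61057703e-04,
       -5.50171467e-05,  7.42996491e-06]), 'tcp_pos': array([ 0.22539702, -0.52902517,  0.23135159]), 'orientation': array([7.25057931e-05, 9.79788170e-01, 2.00037837e-01, 7.41170045e-06]), 'wrist_force': array([ 0.32449566,  0.17483748, -0.23085337]), 'ft_torque': array([ 0.0124644 , -0.00478092,  0.01938504]), 'grip_force': 0.0, 'finger_gap': 0.08586105710865909}
```

View pics/top0.png

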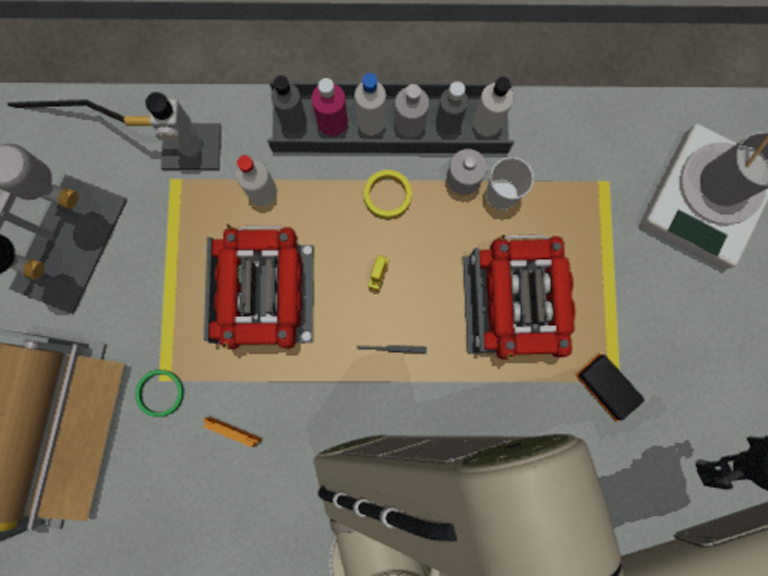

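View pics/side0.png

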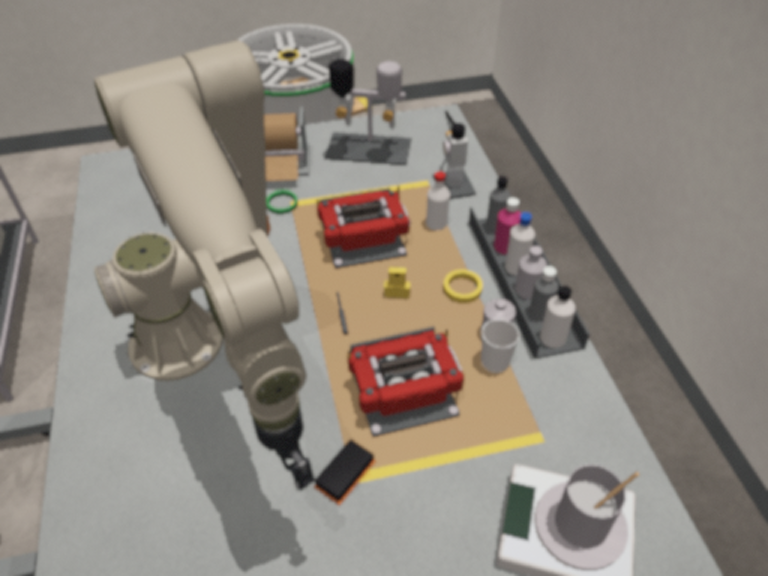

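The top view shows two red calipers (left at about (258,288), right at (532,297) in the 1.5x picture), with the spacer between them at (378,272). The bracket plates are on the left (+y) side of both. The orange look-alike is at (232,431). Next I'll rectify close-ups.

```bash
cat >> h.py <<'E'
def rect(c,x,y,z,w=.15,h=.18,s=2200):
    # image up=+x, right=-y ; centre x,y
    W,H=int(w*s),int(h*s)
    P=[(x+h/2,y+w/2),(x+h/2,y-w/2),(x-h/2,y-w/2),(x-h/2,y+w/2)]
    src=np.float32([proj(c,[a,b,z]) for a,b in P]); dst=np.float32([[0,0],[W,0],[W,H],[0,H]])
    return cv2.warpPerspective(c["pixels"][:,:,::-1].copy(),cv2.getPerspectiveTransform(src,dst),(W,H),flags=cv2.INTER_CUBIC)
E
python3 - <<'E'
from h import *
C={n:cams.read_camera(n) for n in("top","side")}
t=C["top"];s=C["side"]
L=atz(t,[176.1,192.3],0);Rr=atz(t,[350.7,200.9],0);print("cal",L,Rr)
print("tab",tri(t,[252.1,178.1],s,[264.1,184.6])); print("blk",tri(t,[251.5,183.9],s,[263.8,196.1]))
ims=[rect(t,L[0],L[1],.104,.12,.18),rect(t,Rr[0],Rr[1],.104,.12,.18)]
sp=atz(t,[252,181],.05);print(sp); i3=rect(t,sp[0],sp[1],.096,.08,.18); 
for i in ims+[i3]:
    h,w=i.shape[:2]; cv2.line(i,(w//2,0),(w//2,12),(255,0,0),1); cv2.line(i,(0,h//2),(12,h//2),(255,0,0),1)
cv2.imwrite("pics/rect.png",np.hstack(ims+[i3]))
for n,u in(("top",.5),("side",.5)):
  for T in("caliper_a","spacer_tab","pad_a_in_mid"):
    for r in spotter.cut_out(T,n)[:4]:
      m=np.uint8(r["region"]); k=cv2.minAreaRect(np.argwhere(m)[:,::-1].astype(np.float32)); print(n,T,round(r["conf"],2),m.sum(),np.round(k[0],1),np.round(k[1],1),round(k[2],1))
E
```

```text
cal [0.52564425 0.25678174 0.        ] [ 0.50122799 -0.27933766  0.        ]
tab (array([0.55514646, 0.02370683, 0.06998056]), np.float64(0.004709109862511534))
blk (array([0.55227317, 0.02557046, 0.00413743]), np.float64(0.0002972739034000182))
[0.55266366 0.02392198 0.05      ]
top caliper_a 0.93 4861 [172. 191.] [82. 74.] 90.0
top caliper_a 0.89 4657 [345.5 197.5] [81. 73.] 90.0
top spacer_tab 0.5 4825 [172.5 190.5] [81. 73.] 90.0
top spacer_tab 0.45 188 [251.9 181.4] [ 8.5 23.1] 20.0
top spacer_tab 0.39 416 [358.8 197.4] [38.2 12.9] 82.4
top pad_a_in_mid 0.82 410 [165.5 191.5] [39. 11.] 90.0
top pad_a_in_mid 0.65 322 [154.2 287.4] [40.   8.7] 23.2
side caliper_a 0.91 2355 [242.6 151.8] [48.6 61.9] 80.8
side caliper_a 0.77 3802 [271.7 253.4] [64.9 74.6] 77.0
side caliper_a 0.35 193 [271.5 248.7] [ 7.1 34.2] 77.9
side spacer_tab 0.68 314 [264.5 189. ] [20. 17.] 90.0
side pad_a_in_mid 0.68 54 [269.6 247.4] [19.3 22.5] 60.6
side pad_a_in_mid 0.53 199 [240.  140.1] [ 8.2 25.4] 79.2
```

View pics/rect.png

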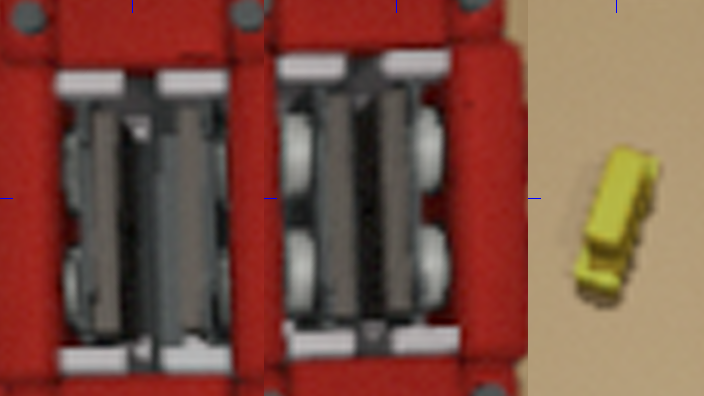

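The left caliper (y≈+0.25) has the wide gap of about 27 mm; the right one has only about 13 mm. The spacer stands at about (0.554, 0.024), yaw about -18°. I'll move above it with the tool yawed about 161°, which keeps joint 6 in range.

```bash
cat >> h.py <<'E'
def down(yaw): return R.from_euler("z",yaw,degrees=True)*R.from_euler("x",180,degrees=True)
def plan(pos,yaw,n,grip,q0=None,p0=None,signed=None):
    s=env.get_state(); p=np.array(s["tcp_pos"]) if p0 is None else np.array(p0); r=R.from_matrix(rot(s["orientation"])) if q0 is None else q0
    g=down(yaw); dv=(r.inv()*g).as_rotvec(); dp=(np.array(pos)-p)/n; rows=[]
    for i in range(n):
        rows.append(np.r_[r.inv().apply(dp)/.25, dv/n/np.pi].round(3).tolist()+[grip]); r=r*R.from_rotvec(dv/n)
    print(str([rows]).replace(" ",""))
E
python3 - <<'E'
from h import *
plan([.554,.024,.16],161.5,18,0)
E
```

```text
[[[0.115,-0.084,0.016,0.0,0.0,-0.043,0],[0.126,-0.068,0.016,0.0,0.0,-0.043,0],[0.134,-0.051,0.016,0.0,0.0,-0.043,0],[0.139,-0.032,0.016,0.0,0.0,-0.043,0],[0.142,-0.014,0.016,0.0,0.0,-0.043,0],[0.143,0.006,0.016,0.0,0.0,-0.043,0],[0.141,0.025,0.016,0.0,0.0,-0.043,0],[0.136,0.043,0.016,0.0,0.0,-0.043,0],[0.129,0.061,0.016,0.0,0.0,-0.043,0],[0.12,0.078,0.016,0.0,0.0,-0.043,0],[0.108,0.093,0.016,0.0,0.0,-0.043,0],[0.095,0.107,0.016,0.0,0.0,-0.043,0],[0.08,0.119,0.016,0.0,0.0,-0.043,0],[0.063,0.128,0.016,0.0,0.0,-0.043,0],[0.045,0.136,0.016,0.0,0.0,-0.043,0],[0.027,0.14,0.016,0.0,0.0,-0.043,0],[0.008,0.143,0.016,0.0,0.0,-0.043,0],[-0.011,0.143,0.016,0.0,0.0,-0.043,0]]]
```

Emit:
jog_arm([
  [[0.115, -0.084, 0.016, 0.0, 0.0, -0.043, 0], [0.126, -0.068, 0.016, 0.0, 0.0, -0.043, 0], [0.134, -0.051, 0.016, 0.0, 0.0, -0.043, 0], [0.139, -0.032, 0.016, 0.0, 0.0, -0.043, 0], [0.142, -0.014, 0.016, 0.0, 0.0, -0.043, 0], [0.143, 0.006, 0.016, 0.0, 0.0, -0.043, 0], [0.141, 0.025, 0.016, 0.0, 0.0, -0.043, 0], [0.136, 0.043, 0.016, 0.0, 0.0, -0.043, 0], [0.129, 0.061, 0.016, 0.0, 0.0, -0.043, 0], [0.12, 0.078, 0.016, 0.0, 0.0, -0.043, 0], [0.108, 0.093, 0.016, 0.0, 0.0, -0.043, 0], [0.095, 0.107, 0.016, 0.0, 0.0, -0.043, 0], [0.08, 0.119, 0.016, 0.0, 0.0, -0.043, 0], [0.063, 0.128, 0.016, 0.0, 0.0, -0.043, 0], [0.045, 0.136, 0.016, 0.0, 0.0, -0.043, 0], [0.027, 0.14, 0.016, 0.0, 0.0, -0.043, 0], [0.008, 0.143, 0.016, 0.0, 0.0, -0.043, 0], [-0.011, 0.143, 0.016, 0.0, 0.0, -0.043, 0], [0, 0, 0, 0, 0, 0, 0]],
], force=60)

```text
clock: 3.0
tcp_pos: [0.5516, 0.0295, 0.1586]
orientation: [0.0, 0.15, 0.989, 0.001]
wrist_force: [-0.1, 0.3, -0.2]
finger_gap: 0.0853
grip_force: 0.0
```

Run:
```python
from h import *
s=env.get_state(); print(s["tcp_pos"],R.from_matrix(rot(s["orientation"])).as_euler("ZYX",degrees=True),s["joint_pos"],s["clock"])
C={n:cams.read_camera(n) for n in("top","side")}
save(C["top"],"top1.png");c=C["side"]
cv2.imwrite("pics/s1.png",cv2.resize(np.vstack([c["pixels"][130:250,200:360,::-1],C["top"]["pixels"][120:240,180:340,::-1]]),None,fx=2.5,fy=2.5,interpolation=cv2.INTER_CUBIC))
```

```text
[0.55156394 0.02954478 0.15861198] [1.62789862e+02 1.16138021e-02 1.79940244e+02] [-9.23689028e-02  3.01000880e-01 -1.51603915e-01  1.11777783e+00
  9.78598759e-04  2.08004775e-01] 3.0
```

View pics/s1.png

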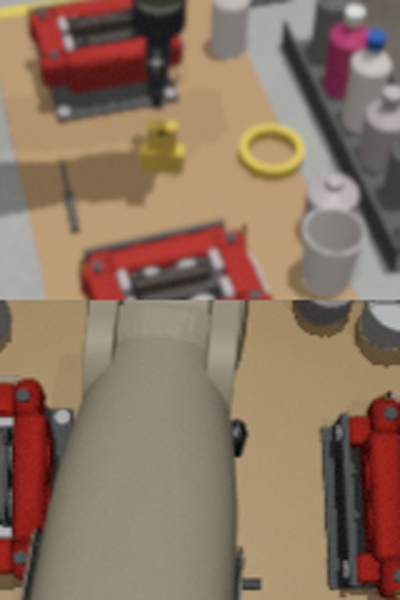

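The side view shows the gripper standing straight above the spacer tab (crop (160,130)); the top camera is blocked by the arm. I'll descend and grip.

Run:
```python
from h import *
plan([.554,.024,.053],161.5,6,0)
```

```text
[[[-0.003,-0.001,0.071,-0.0,-0.0,0.001,0],[-0.003,-0.001,0.071,-0.0,-0.0,0.001,0],[-0.003,-0.001,0.071,-0.0,-0.0,0.001,0],[-0.003,-0.001,0.071,-0.0,-0.0,0.001,0],[-0.003,-0.001,0.071,-0.0,-0.0,0.001,0],[-0.003,-0.001,0.071,-0.0,-0.0,0.001,0]]]
```

Emit:
jog_arm([
  [[-0.003, -0.001, 0.071, 0, 0, 0.001, 0], [-0.003, -0.001, 0.071, 0, 0, 0.001, 0], [-0.003, -0.001, 0.071, 0, 0, 0.001, 0], [-0.003, -0.001, 0.071, 0, 0, 0.001, 0], [-0.003, -0.001, 0.071, 0, 0, 0.001, 0], [-0.003, -0.001, 0.071, 0, 0, 0.001, 0], [0, 0, 0, 0, 0, 0, 0], [0, 0, 0, 0, 0, 0, 255], [0, 0, 0, 0, 0, 0, 255], [0, 0, 0, 0, 0, 0, 255], [0, 0, 0, 0, 0, 0, 255], [0, 0, 0, 0, 0, 0, 255], [0, 0, 0, 0, 0, 0, 255], [0, 0, 0, 0, 0, 0, 255]],
], force=90)

```text
clock: 4.5
tcp_pos: [0.5546, 0.0234, 0.0536]
orientation: [0.001, 0.162, 0.987, -0.0]
wrist_force: [-0.5, 0.4, 5.5]
finger_gap: 0.0169
grip_force: 88.2
```

Run:
```python
from h import *
s=env.get_state();q=R.from_matrix(rot(s["orientation"]));p=s["tcp_pos"]; p2=p+[0,0,.15]
plan(p2,q.as_euler("ZYX",degrees=True)[0],4,255); plan([.515,.249,p2[2]],180,8,255,p0=p2)
```

```text
[[[-0.0,0.0,-0.15,0.0,0.0,0.0,255],[-0.0,0.0,-0.15,0.0,0.0,0.0,255],[-0.0,0.0,-0.15,0.0,0.0,0.0,255],[-0.0,0.0,-0.15,0.0,0.0,0.0,255]]]
[[[0.055,0.101,-0.0,-0.0,0.0,-0.013,255],[0.051,0.103,-0.0,-0.0,0.0,-0.013,255],[0.047,0.105,-0.0,-0.0,0.0,-0.013,255],[0.042,0.106,-0.0,-0.0,0.0,-0.013,255],[0.038,0.108,-0.0,-0.0,0.0,-0.013,255],[0.033,0.11,-0.0,-0.0,0.0,-0.013,255],[0.029,0.111,-0.0,-0.0,0.0,-0.013,255],[0.024,0.112,-0.0,-0.0,0.0,-0.013,255]]]
```

Emit:
jog_arm([
  [[0, 0, -0.1, 0, 0, 0, 255], [0, 0, -0.15, 0, 0, 0, 255], [0, 0, -0.15, 0, 0, 0, 255], [0, 0, -0.15, 0, 0, 0, 255], [0, 0, -0.05, 0, 0, 0, 255], [0.055, 0.101, 0, 0, 0, -0.013, 255], [0.051, 0.103, 0, 0, 0, -0.013, 255], [0.047, 0.105, 0, 0, 0, -0.013, 255], [0.042, 0.106, 0, 0, 0, -0.013, 255], [0.038, 0.108, 0, 0, 0, -0.013, 255], [0.033, 0.11, 0, 0, 0, -0.013, 255], [0.029, 0.111, 0, 0, 0, -0.013, 255], [0.024, 0.112, 0, 0, 0, -0.013, 255], [0, 0, 0, 0, 0, 0, 255], [0, 0, 0, 0, 0, 0, 255]],
])

```text
clock: 6.0
tcp_pos: [0.5135, 0.2497, 0.2014]
orientation: [-0.001, -0.001, 1.0, -0.001]
wrist_force: [-0.1, 0.4, -0.7]
finger_gap: 0.0169
grip_force: 88.0
```

Run:
```python
from h import *
s=env.get_state(); print(s["tcp_pos"],R.from_matrix(rot(s["orientation"])).as_euler("ZYX",degrees=True),s["joint_pos"],s["clock"])
C={n:cams.read_camera(n) for n in("top","side")}
for n in C:
  for t in("spacer_tab","spacer_block","pad_a_in_mid","pad_a_out_mid"): print(n,t,[(np.round(r["uv"],1).tolist(),round(r["conf"],2)) for r in spotter.landmark_of(t,n)][:3])
  print(n,[proj(C[n],p).round(1).tolist() for p in ([.515,.249,.104],s["tcp_pos"])])
a=C["side"]["pixels"][80:200,180:320,::-1];b=C["top"]["pixels"][130:250,105:245,::-1]
cv2.imwrite("pics/s2.png",cv2.resize(np.hstack([a,b]),None,fx=2.85,fy=2.85,interpolation=cv2.INTER_CUBIC))
```

```text
[0.51353714 0.24966343 0.20139566] [-1.79892741e+02 -1.17084678e-01 -1.79931631e+02] [ 3.12224770e-01  3.17217560e-01 -2.17697755e-02  1.23411930e+00
 -5.12187568e-04  3.10352111e-01] 6.0
top spacer_tab [([164.1, 181.7], 0.66), ([306.9, 121.9], 0.5), ([163.7, 192.6], 0.19)]
top spacer_block [([163.6, 192.1], 0.51)]
top pad_a_in_mid [([161.8, 191.2], 0.63)]
top pad_a_out_mid [([180.5, 193.3], 0.5)]
top [[171.8, 190.3], [164.1, 184.8]]
side spacer_tab [([241.1, 157.4], 0.49), ([242.3, 115.2], 0.47)]
side spacer_block [([240.4, 131.2], 0.52)]
side pad_a_in_mid [([175.6, 157.5], 0.71), ([240.7, 115.8], 0.53), ([239.9, 141.0], 0.46)]
side pad_a_out_mid [([243.5, 148.8], 0.42), ([327.8, 222.9], 0.3)]
side [[241.4, 140.8], [240.2, 121.5]]
```

View pics/s2.png

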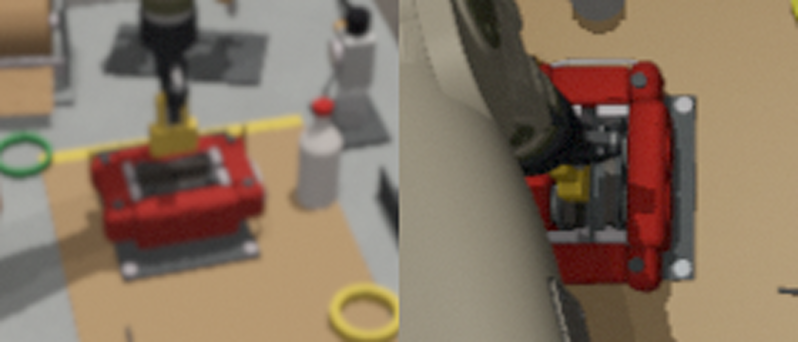

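The side view shows the spacer hanging upright over the left caliper's window, and the top view shows the block partly visible at crop (570,185). Next I'll compare the block and gap edges numerically.

Run:
```python
from h import *
s=env.get_state();p=s["tcp_pos"];foot=p[2]-.0536
c=cams.read_camera("top");im=c["pixels"].astype(int)
m=(im[...,0]-im[...,2]>50)&(im[...,1]-im[...,2]>40)
for v in range(186,204):
    cols=[u for u in range(150,185) if m[v,u]]; print(v,cols[:1],cols[-1:],len(cols),"B/G/R",[tuple(im[v,u]) for u in (169,170,171,172)] if v in(194,196) else "")
for z in(.008,.044):
  print("pred right edge z",z,proj(c,[p[0]-.02,p[1]-.011,foot+z]).round(2),"left",proj(c,[p[0]-.02,p[1]+.011,foot+z]).round(2))
t0=cv2.imread("pics/top0.png"); # 1.5x
c0=dict(c);c0["pixels"]=cv2.resize(t0,(512,384),interpolation=cv2.INTER_AREA)[:,:,::-1]
r=rect(c0,.515,.249,.104,.08,.12,1000).astype(int)
for k in(20,35,50,70,85,100): print("x",.515+.06-k/1000,[ (round(.249+.04-j/1000,3),r[k-2:k+3,j,2].mean().astype(int).item(),r[k-2:k+3,j,0].mean().astype(int).item()) for j in range(8,72,2)])
```

```text
186 [] [] 0 B/G/R 
187 [162] [163] 2 B/G/R 
188 [161] [171] 6 B/G/R 
189 [159] [171] 13 B/G/R 
190 [158] [171] 14 B/G/R 
191 [159] [171] 13 B/G/R 
192 [161] [170] 10 B/G/R 
193 [161] [170] 10 B/G/R 
194 [161] [170] 10 B/G/R [(np.int64(98), np.int64(82), np.int64(16)), (np.int64(79), np.int64(66), np.int64(13)), (np.int64(71), np.int64(61), np.int64(24)), (np.int64(48), np.int64(49), np.int64(42))]
195 [161] [170] 10 B/G/R 
196 [161] [170] 10 B/G/R [(np.int64(97), np.int64(79), np.int64(15)), (np.int64(77), np.int64(61), np.int64(5)), (np.int64(71), np.int64(59), np.int64(25)), (np.int64(46), np.int64(46), np.int64(38))]
197 [161] [170] 10 B/G/R 
198 [162] [170] 9 B/G/R 
199 [164] [170] 7 B/G/R 
200 [] [] 0 B/G/R 
201 [] [] 0 B/G/R 
202 [] [] 0 B/G/R 
203 [] [] 0 B/G/R 
pred right edge z 0.008 [171.75 194.68] left [163.5  194.64]
pred right edge z 0.044 [168.99 192.6 ] left [160.47 192.56]
x 0.5549999999999999 [(0.281, 74, 76), (0.279, 68, 70), (0.277, 63, 62), (0.275, 67, 61), (0.273, 87, 76), (0.271, 97, 85), (0.269, 95, 84), (0.267, 89, 80), (0.265, 77, 69), (0.263, 49, 44), (0.261
[... 2496 characters left out ...]
 93, 88), (0.233, 98, 89), (0.231, 100, 88), (0.229, 102, 89), (0.227, 99, 90), (0.225, 92, 88), (0.223, 84, 86), (0.221, 74, 77), (0.219, 70, 72)]
x 0.475 [(0.281, 71, 71), (0.279, 64, 66), (0.277, 61, 61), (0.275, 64, 58), (0.273, 83, 73), (0.271, 96, 85), (0.269, 99, 88), (0.267, 98, 86), (0.265, 88, 77), (0.263, 57, 49), (0.261, 25, 21), (0.259, 20, 19), (0.257, 18, 20), (0.255, 22, 24), (0.253, 35, 33), (0.251, 42, 42), (0.249, 46, 48), (0.247, 49, 52), (0.245, 59, 61), (0.243, 74, 77), (0.241, 84, 88), (0.239, 85, 89), (0.237, 87, 87), (0.235, 91, 87), (0.233, 96, 87), (0.231, 99, 88), (0.229, 98, 85), (0.227, 91, 81), (0.225, 81, 78), (0.223, 71, 73), (0.221, 47, 49), (0.219, 29, 29)]
```

Block edges agree with the predicted ones to within about 1 mm. The gap runs from y≈0.236 to 0.263, so its centre is at 0.2497, which is where the tool is now. Going down.

Emit:
jog_arm([
  [[0, 0, 0.06, 0, 0, 0, 255], [0, 0, 0.06, 0, 0, 0, 255], [0, 0, 0.04, 0, 0, 0, 255], [0, 0, 0.02, 0, 0, 0, 255], [0, 0, 0.02, 0, 0, 0, 255], [0, 0, 0.02, 0, 0, 0, 255], [0, 0, 0, 0, 0, 0, 255]],
])

```text
clock: 7.25
tcp_pos: [0.5142, 0.2494, 0.1473]
orientation: [-0.0, -0.0, 1.0, -0.0]
wrist_force: [-0.1, 0.2, -1.0]
finger_gap: 0.017
grip_force: 88.1
```

Emit:
jog_arm([
  [[0, 0, 0.02, 0, 0, 0, 255], [0, 0, 0.02, 0, 0, 0, 255], [0, 0, 0.02, 0, 0, 0, 255], [0, 0, 0, 0, 0, 0, 255]],
])

```text
clock: 7.65
tcp_pos: [0.5138, 0.2492, 0.1318]
orientation: [-0.001, -0.0, 1.0, -0.0]
wrist_force: [0.2, 0.9, -0.9]
finger_gap: 0.017
grip_force: 88.1
```

Emit:
jog_arm([
  [[0, 0, 0.02, 0, 0, 0, 255], [0, 0, 0.02, 0, 0, 0, 255], [0, 0, 0.02, 0, 0, 0, 255], [0, 0, 0.02, 0, 0, 0, 255], [0, 0, 0, 0, 0, 0, 255], [0, 0, 0, 0, 0, 0, 255]],
])

```text
clock: 8.25
tcp_pos: [0.5142, 0.2494, 0.1126]
orientation: [-0.0, -0.0, 1.0, -0.0]
wrist_force: [0.3, 0.2, -1.4]
finger_gap: 0.0169
grip_force: 88.1
```

Run:
```python
from h import *
C={n:cams.read_camera(n) for n in("top","side")}
s=env.get_state(); print(s["tcp_pos"],s["wrist_force"],s["ft_torque"])
a=C["side"]["pixels"][80:200,180:320,::-1];b=C["top"]["pixels"][130:250,105:245,::-1]
cv2.imwrite("pics/s3.png",cv2.resize(np.hstack([a,b]),None,fx=2.85,fy=2.85,interpolation=cv2.INTER_CUBIC))
```

```text
[0.51453091 0.24945405 0.11295925] [ 0.3090627   0.70700844 -0.54783661] [ 0.03040478  0.01172137 -0.0236298 ]
```

View pics/s3.png

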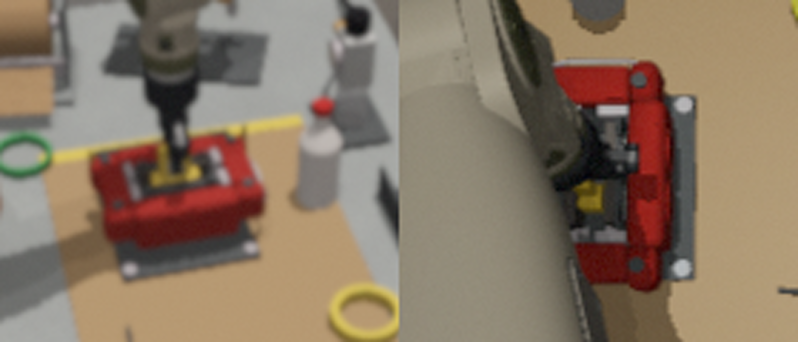

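The side view shows the block seated between the pads, its yellow top just visible at (175,172), with the caliper and pads undisturbed. Now I'll push towards +y in small steps, watching the force.

Emit:
jog_arm([
  [[0, 0.006, 0.004, 0, 0, 0, 255], [0, 0.006, 0, 0, 0, 0, 255], [0, 0.006, 0, 0, 0, 0, 255], [0, 0, 0, 0, 0, 0, 255]],
], force=110)

```text
clock: 8.75
tcp_pos: [0.5145, 0.2537, 0.112]
orientation: [0.0, -0.0, 1.0, -0.0]
wrist_force: [-0.5, -2.1, 0.7]
finger_gap: 0.0168
grip_force: 108.1
```

Emit:
jog_arm([
  [[0, 0.006, 0, 0, 0, 0, 255], [0, 0.006, 0, 0, 0, 0, 255], [0, 0, 0, 0, 0, 0, 255]],
])

```text
clock: 9.05
tcp_pos: [0.5142, 0.257, 0.1115]
orientation: [-0.0, -0.0, 1.0, -0.0]
wrist_force: [0.2, -2.2, -1.6]
finger_gap: 0.0166
grip_force: 107.7
```

Contact with the pad (about 2 N of sliding friction). I'll keep going.

Emit:
jog_arm([
  [[0, 0.006, 0, 0, 0, 0, 255], [0, 0.006, 0, 0, 0, 0, 255], [0, 0, 0, 0, 0, 0, 255]],
])

```text
clock: 9.35
tcp_pos: [0.5141, 0.2586, 0.1114]
orientation: [-0.0, -0.0, 1.0, -0.002]
wrist_force: [0.8, -7.6, -2.1]
finger_gap: 0.0168
grip_force: 107.9
```

Emit:
jog_arm([
  [[0, 0.004, 0, 0, 0, 0, 255], [0, 0.004, 0, 0, 0, 0, 255], [0, 0, 0, 0, 0, 0, 255]],
])

```text
clock: 9.65
tcp_pos: [0.5142, 0.2589, 0.1115]
orientation: [-0.0, 0.0, 1.0, -0.003]
wrist_force: [1.0, -12.1, 0.4]
finger_gap: 0.0169
grip_force: 108.3
```

Emit:
jog_arm([
  [[0, 0.008, 0, 0, 0, 0, 255], [0, 0.008, 0, 0, 0, 0, 255], [0, 0, 0, 0, 0, 0, 255], [0, 0, 0, 0, 0, 0, 255]],
])

```text
clock: 10.05
tcp_pos: [0.5143, 0.2593, 0.1117]
orientation: [-0.0, 0.001, 1.0, -0.007]
wrist_force: [1.1, -23.6, 4.5]
finger_gap: 0.0164
grip_force: 109.2
```

Run:
```python
from h import *
C={n:cams.read_camera(n) for n in("top","side")}
s=env.get_state(); print(s["tcp_pos"],s["wrist_force"],s["ft_torque"],R.from_matrix(rot(s["orientation"])).as_matrix().round(4).tolist())
b=C["top"]["pixels"][150:230,140:200,::-1];a=C["side"]["pixels"][110:190,205:285,::-1]
cv2.imwrite("pics/s4.png",cv2.resize(np.hstack([a,b]),None,fx=5.5,fy=5.5,interpolation=cv2.INTER_CUBIC))
```

```text
[0.51427738 0.25930139 0.11163548] [  1.05731482 -22.56968693   4.67072447] [-5.26490177 -0.09265506  0.57699181] [[-1.0, 0.0022, -0.0002], [0.0022, 0.9999, -0.0139], [0.0001, -0.0139, -0.9999]]
```

View pics/s4.png

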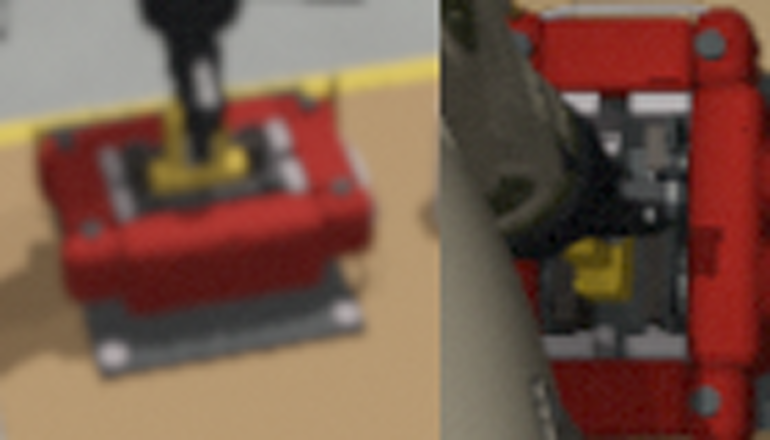

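The pad has bottomed on the pistons: the tool has stopped at y=0.259 while the force climbs to 23 N. I'll trim the 0.8° tool tilt and firm up slightly.

Emit:
jog_arm([
  [[0, 0.002, 0, -0.004, 0, 0, 255], [0, 0.002, 0, -0.002, 0, 0, 255], [0, 0, 0, 0, 0, 0, 255], [0, 0, 0, 0, 0, 0, 255], [0, 0, 0, 0, 0, 0, 255], [0, 0, 0, 0, 0, 0, 255]],
])

```text
clock: 10.75
tcp_pos: [0.5143, 0.2591, 0.1114]
orientation: [-0.0, 0.001, 1.0, 0.001]
wrist_force: [1.6, -26.9, 3.7]
finger_gap: 0.0163
grip_force: 109.1
```

Run:
```python
from h import *
s=env.get_state(); print(s["tcp_pos"],s["wrist_force"],s["ft_torque"],R.from_matrix(rot(s["orientation"])).as_matrix().round(4).tolist())
C={n:cams.read_camera(n) for n in("top","side")}
for n in C:
  for t in("spacer_tab","spacer_block","pad_a_in_mid","caliper_a_seat"): print(n,t,[(np.round(r["uv"],1).tolist(),round(r["conf"],2)) for r in spotter.landmark_of(t,n)][:2])
```

```text
[0.51430388 0.25912627 0.11143686] [  1.55095327 -26.92906699   3.68823692] [-6.21337701 -0.18111592  0.74276125] [[-1.0, 0.0027, -0.0001], [0.0027, 1.0, 0.0023], [0.0001, 0.0023, -1.0]]
top spacer_tab [([166.4, 188.3], 0.58)]
top spacer_block [([169.5, 194.0], 0.61)]
top pad_a_in_mid [([162.0, 191.3], 0.5), ([404.7, 259.1], 0.45)]
top caliper_a_seat []
side spacer_tab [([240.5, 136.0], 0.45)]
side spacer_block [([240.1, 146.4], 0.58)]
side pad_a_in_mid [([174.0, 157.5], 0.59), ([239.3, 140.5], 0.4)]
side caliper_a_seat [([306.9, 191.5], 0.46)]
```

Mz/Fy puts the load centre about 27 mm towards -x, so only the -x piston is carrying it. I'll yaw the spacer slightly (+) to bring the pad flat on both.

Emit:
jog_arm([
  [[0, 0, 0, 0, 0, -0.003, 255], [0, 0, 0, 0, 0, 0, 255], [0, 0, 0, 0, 0, 0, 255], [0, 0, 0, 0, 0, 0, 255]],
])

```text
clock: 11.65
tcp_pos: [0.5144, 0.2592, 0.1114]
orientation: [-0.0, -0.003, 1.0, 0.001]
wrist_force: [1.3, -26.1, 3.8]
finger_gap: 0.0167
grip_force: 109.3
```

```bash
cat > st.py <<'E'
from h import *
s=env.get_state(); f,m=s["wrist_force"],s["ft_torque"]; print(s["clock"],s["tcp_pos"].round(4),f.round(1),m.round(2),"dx",round(m[2]/f[1],4),rot(s["orientation"]).round(4).tolist())
E
python3 st.py
```

```text
11.65 [0.5144 0.2592 0.1114] [  1.3 -26.1   3.8] [-6.12 -0.27  0.47] dx -0.0181 [[-1.0, -0.0062, -0.0], [-0.0062, 1.0, 0.0026], [0.0, 0.0026, -1.0]]
```

Emit:
jog_arm([
  [[0, 0, 0, 0, 0, -0.004, 255], [0, 0, 0, 0, 0, 0, 255], [0, 0, 0, 0, 0, 0, 255], [0, 0, 0, 0, 0, 0, 255]],
])

```text
clock: 12.05
tcp_pos: [0.5144, 0.2592, 0.1114]
orientation: [-0.0, -0.008, 1.0, 0.001]
wrist_force: [0.7, -25.4, 3.5]
finger_gap: 0.017
grip_force: 109.2
```

```bash
python3 st.py
```

```text
12.05 [0.5144 0.2592 0.1114] [  0.7 -25.4   3.5] [-6.03 -0.25 -0.36] dx 0.0142 [[-0.9999, -0.0168, -0.0001], [-0.0168, 0.9999, 0.0029], [0.0001, 0.0029, -1.0]]
```

Emit:
jog_arm([
  [[0, 0.003, 0, -0.003, 0, 0.001, 255], [0, 0, 0, 0, 0, 0, 255], [0, 0, 0, 0, 0, 0, 255], [0, 0, 0, 0, 0, 0, 255]],
])

```text
clock: 12.45
tcp_pos: [0.5144, 0.2592, 0.1114]
orientation: [-0.0, -0.007, 1.0, 0.005]
wrist_force: [1.4, -27.8, 3.9]
finger_gap: 0.0169
grip_force: 109.5
```

```bash
python3 st.py
python3 - <<'E'
from h import *
c=cams.read_camera("side");t=cams.read_camera("top")
for n in("side","top"):
  for k in("spacer_tab","pad_a_in_mid"):
    for r in spotter.cut_out(k,n)[:2]: print(n,k,round(r["conf"],2),np.round(r["uv"],1),r["region"].sum())
b=rect(t,.515,.25,.104,.11,.14,2600);a=cv2.resize(c["pixels"][115:175,210:275,::-1],(394,364),interpolation=cv2.INTER_CUBIC)
cv2.imwrite("pics/s5.png",np.hstack([a,b]))
E
```

```text
12.45 [0.5144 0.2592 0.1114] [  1.4 -27.8   3.9] [-6.82 -0.21 -0.15] dx 0.0052 [[-0.9999, -0.0138, -0.0002], [-0.0138, 0.9999, 0.0103], [0.0, 0.0103, -0.9999]]
side spacer_tab 0.4 [237.2 139. ] 114
side pad_a_in_mid 0.77 [175.5 157.5] 194
side pad_a_in_mid 0.47 [227.3 210.7] 70
top spacer_tab 0.39 [171.4 196. ] 94
top pad_a_in_mid 0.61 [158.7 202.5] 97
```

View pics/s5.png

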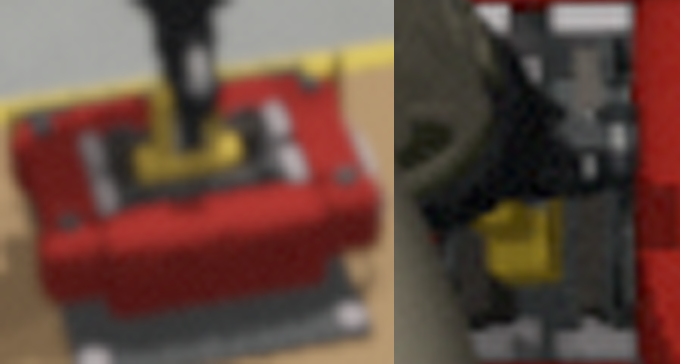

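The spacer is seated against the inboard pad (yellow block at (525,240) in the right crop), and the load centre now lies between the pistons. I'll bring the tool back upright and let it settle.

Emit:
jog_arm([
  [[0, 0.003, 0, 0.002, 0, 0, 255], [0, 0, 0, 0, 0, 0, 255], [0, 0, 0, 0, 0, 0, 255], [0, 0, 0, 0, 0, 0, 255], [0, 0, 0, 0, 0, 0, 255], [0, 0, 0, 0, 0, 0, 255], [0, 0, 0, 0, 0, 0, 255], [0, 0, 0, 0, 0, 0, 255]],
])

```text
clock: 13.55
tcp_pos: [0.5144, 0.2593, 0.1114]
orientation: [-0.0, -0.007, 1.0, 0.002]
wrist_force: [1.0, -30.1, 5.4]
finger_gap: 0.0172
grip_force: 109.7
```

```bash
python3 st.py
```

```text
13.55 [0.5144 0.2593 0.1114] [  1.  -30.1   5.4] [-7.   -0.21 -0.05] dx 0.0015 [[-0.9999, -0.0133, -0.0002], [-0.0133, 0.9999, 0.0031], [0.0001, 0.0031, -1.0]]
```

The push is a steady 30 N, centred between the two pistons, with the tool within 0.2° of vertical. Handing in.

```bash
python3 -c "
from h import *
print(ticket.hand_in())"
```

```text
the job is handed in; nothing more can be done
None
```

I slid the spacer down level with the pads in the left caliper (the wide-gap one) and pushed its inboard pad back until it stopped on the pistons. The arm now holds the spacer there upright with a steady push of about 30 N. The job was handed in at 13.6 s. That the pad sits flat on both pistons is judged from the wrist forces, because the arm blocked the top camera's view.

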